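# Pack the engine small parts into their case and close it

### The arm

A 6-joint arm with a two-finger parallel gripper is mounted at the origin on a cart in front of the work surface, level with it; the furniture and walls round the work are solid. World frame = base frame: x ahead of the robot, y to its left, z up, the work surface at z = 0. Lengths are in mm, angles in degrees, forces in N, time in s.
With the tool pointing down it reaches from about 300 to 850 mm from the base axis. Payload 4.2 kg.
Tool frame: the origin (TCP) lies on the centre line of the jaws, within the pads' length; the fingertips stand 14 mm ahead of it and the grasp point (between the pads) lies 5 mm behind it; z points along the fingers, y is the direction in which the jaws open and shut (so a half turn about z gives the same grasp; the last joint's range is limited). The gripper opens to 91 mm and grips with 3 to 60 N. Pads are 32 mm wide; open, the fingers measure 118 mm over their backs; the gripper's body (76 mm by 178 mm) begins 60 mm behind the grasp point.
Start: joints at [65.546, 18.312, 89.639, -0, 72.044, -1.146], TCP at [227.515, 528.09, 227.976] pointing down, gripper open.
Joint ranges: [-177.97, 177.97], [-48.28, 115.42], [12.27, 149.76], [-77.06, 257.06], [2.81, 150.46], [-146.56, 146.56]. Speed limits (degrees/s): [147.25, 147.25, 180, 180, 180, 180].

### API

Orientations are given as [roll, pitch, yaw] about the fixed x, y, z axes, in that order (R = Rz(yaw) Ry(pitch) Rx(roll)).
In Python, from workcell import env gives the robot as it stands.
- The arm moves only by the tool play_rows, never from a script. Its argument "increments" is a list of rows, each a list of 5 numbers: the shift along the world's x, y, z in mm, then the turn about the world's z in degrees, then the closure, from 0 (fully open) to 1 (shut). In form: [[x, y, z, yaw, fingers], ...]. A call has 1 to 20 rows; each row shifts and turns the commanded pose from where the row before left it; what a row does not reach is not made up. A row lasts 1/8 s, in which the tool goes at most 62.5 mm and 10.7 degrees, less where a joint would pass 70% of its speed; a pose out of reach is approached as far as the arm can. A call is refused whole if a number of a shift passes 62.5 or a number of a turn 10.7, either way. A call with a gripper value outside its range is refused whole. The fingers move at their own pace and stop on an object; "newtons" is the grip in N (left out, the last holds). Time passes only in rows, so rows that do not move let the fingers close. It gives the time, the measured TCP pose, the force and the opening at its end, in the units of the state.
- env.state(): the state, without advancing time (a new reading comes with each control period).
- env.grab_frame(name): name is "scene" or "top" or "wrist"; returns the picture (480x640x3 uint8, red, green, blue); there is no depth.
- env.calibration(name): a dict with "fx", "fy", "cx", "cy" (pixels), "R" (3x3) and "t" (3): a world point X has camera coordinates R X + t; the wrist camera has in their place "hand_eye" (4x4, takes a point from camera to tool coordinates, whose origin is the TCP and whose axes are the flange's). Camera axes: x right, y down, z forward; pixel columns grow to the right and rows downward; lengths in mm; the calibration is good to about 2 mm. A picture is of the moment at which its call begins: read the wrist's pose just before it. calibration takes no time and is no camera call.
- env.job_done(): hands the job in, once; it reports no verdict.
The state is a dict: "time_s": time; "qpos": joint angles; "qvel": joint speeds; "effort": joint torques, N m; "ee_pos": TCP position; "ee_rot": TCP orientation; "force": force on the tool from outside, world axes, zero at the start; "torque": the same for the moment, N m; "gripper_width": finger opening in mm.
Only numpy, scipy, OpenCV 4.12 (cv2) and the standard library are available. Lean on these libraries where they do the work, as an engineer would, in place of code of your own. Each camera call takes 0.05 s, during which the arm holds its last target.

### The job

Put the ball bearing, the spark plug, the coil spring and the black ignition box away in the open grey parts case, each lying flat in the pad recess cut to its shape. When all four are down in their recesses and nothing stands above the rim, shut the case's lid fully.

Things in the scene. Friction and masses are not known exactly. Their poses are not given: they have to be found in the camera images.
- bearing_mid (a point): steel ball bearing, a flat ring 40 mm across and 11 mm high, lying flat on the table; the point is its centre, half-way up; z is its axis. It belongs in the round recess. All parts lie in front of the case, to the left of a fixed yellow crate 0.37 m high with an engine on it, whose nearest corner stands at x 0.47, y -0.20 and whose left face runs from there to x 0.67, y -0.01 (world, m).
- plug_mid (a point): spark plug lying on its side, 66 mm long (its own y axis), 17 mm wide, 18 mm high; the point is its centre, half-way up. It belongs in the long narrow recess.
- spring_mid (a point): bare steel coil spring lying on its side, 34 mm long (its own y axis), 19 mm wide, 20 mm high; the point is its centre, half-way up. It belongs in the short recess.
- ignition_mid (a point): black potted ignition box, 85 mm long over its connector (its own y axis), 42 mm wide (x), 27 mm high, lying flat; its full-width block runs from y = -28 to +34 mm, a narrower connector sits at -y; the point is its centre, half-way up. It belongs in the wide rectangular recess. Either end may point to the hinge.
- pad_round: light grey moulded pad 125 x 88 x 8 mm lying on the floor of the case, with one 4 mm deep recess (dark floor) in its middle: a round one, 52 mm across, for the bearing. Origin: centre of the pad's underside; z up; the recess floor is 4 mm above the origin and the pad's top 8 mm. x is the pad's long side, which runs from the front of the case to the hinge.
- pad_long: light grey moulded pad 125 x 88 x 8 mm lying on the floor of the case, with one 4 mm deep recess (dark floor) in its middle: a long narrow one, 78 mm (x) by 29 mm (y), for the spark plug. Origin: centre of the pad's underside; z up; the recess floor is 4 mm above the origin and the pad's top 8 mm. x is the pad's long side, which runs from the front of the case to the hinge.
- pad_short: light grey moulded pad 125 x 88 x 8 mm lying on the floor of the case, with one 4 mm deep recess (dark floor) in its middle: a short one, 46 mm (x) by 31 mm (y), for the spring. Origin: centre of the pad's underside; z up; the recess floor is 4 mm above the origin and the pad's top 8 mm. x is the pad's long side, which runs from the front of the case to the hinge.
- pad_wide: light grey moulded pad 125 x 88 x 8 mm lying on the floor of the case, with one 4 mm deep recess (dark floor) in its middle: a wide rectangular one, 97 mm (x) by 54 mm (y), for the ignition box. Origin: centre of the pad's underside; z up; the recess floor is 4 mm above the origin and the pad's top 8 mm. x is the pad's long side, which runs from the front of the case to the hinge.
- lid (a joint): lid of the parts case: 0 = shut, 1.7 to 1.95 rad at the start (leaning back, away from the robot), stop at 2.0. Stiff (0.17 N m): it stays where it is left. The case is fixed, grey steel, 150 mm deep (pads' x), 388 mm wide (pads' y), 45 mm high, walls and floor 4 mm. Pads stand side by side in a row at 90 mm pitch, in any order; the hinge runs along the far rim, 75 mm behind their centres.
- lid_tab (a point): centre of the black pull tab (60 mm along the lid, 8 mm thick, 19 mm out past the edge) amid the free edge. The lid is a grey plate, 150 mm from hinge to free edge, 388 mm wide, 4 mm thick; this point is 158 mm from the hinge line and 4 mm outside the lid's inner face. x points from the tab to the hinge, y along the hinge, z out of the outer face (up when shut, away from the robot when open).

How it is judged:
By the outcome, as a careful person would: the job done as asked, in the order asked, and still so for the second after the job is handed in, with the robot touching nothing.
It also fails if it takes over 144 s, if anything falls off the work surface, if the arm or the gripper's body presses on something with over 40 N, if the wrist force passes 120 N, or if a joint passes its speed limit or range.

## Working session

There is one attempt and no reset: what is moved stays moved. The work goes in short steps, Python scripts to look and compute and a tool call to move; the robot and the scene stay as the last step left them, time stands still between calls to the robot, and variables do not carry over. Pictures are saved under pics/ and viewed, and the job is handed in when it is done.

Besides the shell and the picture viewer there is one more tool, called by a JSON object that holds its "method" and its "body", one argument or row to a line. play_rows: Moves the arm, as the interface text tells. Its arguments: {"type":"object","properties":{"increments":{"type":"array"},"newtons":{"type":"number"}},"required":["increments"]}

```bash
mkdir -p pics; ls
python3 - <<'E'
from workcell import env
import cv2
print(env.state())
for n in("scene","top","wrist"):
    im=env.grab_frame(n); cv2.imwrite(f"pics/{n}0.png",im[:,:,::-1]); print(n,env.calibration(n))
E
```

```text
pics
{'time_s': 0.0, 'qpos': array([ 6.55478174e+01,  1.83518732e+01,  8.97064393e+01,  5.23114044e-04,
        7.20433922e+01, -1.14498511e+00]), 'qvel': array([ 0.00212379, -0.0244207 ,  0.03926998,  0.05597026, -0.01177063,
        0.0188706 ]), 'effort': array([ 4.55324707e-04, -4.12464416e+01, -2.31979984e+01,  7.26646115e-02,
        4.56305640e-02, -1.52197899e-04]), 'ee_pos': array([227.29489999, 527.64720045, 227.11770595]), 'ee_rot': array([-1.79898326e+02, -2.52955131e-03,  1.56692639e+02]), 'force': array([ 0.15443214, -0.92684247, -0.32008111]), 'torque': array([-0.00517193, -0.03079556, -0.02222761]), 'gripper_width': 91.04967365732828}
scene {'fx': 547.0583993907011, 'fy': 547.0583993907011, 'cx': 315.551558748598, 'cy': 239.4932994772042, 'R': array([[ 6.13167547e-01, -7.89952820e-01, -3.18668207e-04],
       [-3.38145709e-01, -2.62106723e-01, -9.03857038e-01],
       [ 7.13920891e-01,  5.54323559e-01, -4.27834493e-01]]), 't': array([-185.8696802 ,  273.74778009,  441.50966841])}
top {'fx': 494.2851389306471, 'fy': 494.2851389306471, 'cx': 315.0733019114037, 'cy': 232.4298525256735, 'R': array([[-0.02412397, -0.99970783,  0.00151307],
       [-0.9809156 ,  0.02337836, -0.19302339],
       [ 0.19293162, -0.00614068, -0.98119299]]), 't': array([175.08779255, 535.71833757, 853.70199686])}
wrist {'fx': 332.3281894576369, 'fy': 332.3281894576369, 'cx': 319.9539655647499, 'cy': 243.76064049214787, 'hand_eye': array([[-1.56496945e-03, -9.65145760e-01, -2.61708260e-01,
         7.28660387e+01],
       [ 9.99998772e-01, -1.53166289e-03, -3.31245126e-04,
        -1.09149959e+00],
       [-8.11490020e-05, -2.61708457e-01,  9.65146972e-01,
        -1.56708038e+02],
       [ 0.00000000e+00,  0.00000000e+00,  0.00000000e+00,
         1.00000000e+00]])}
```

View pics/top0.png

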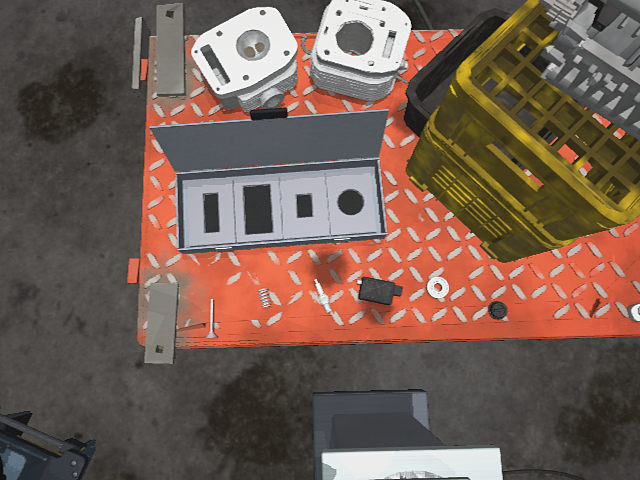

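View pics/scene0.png

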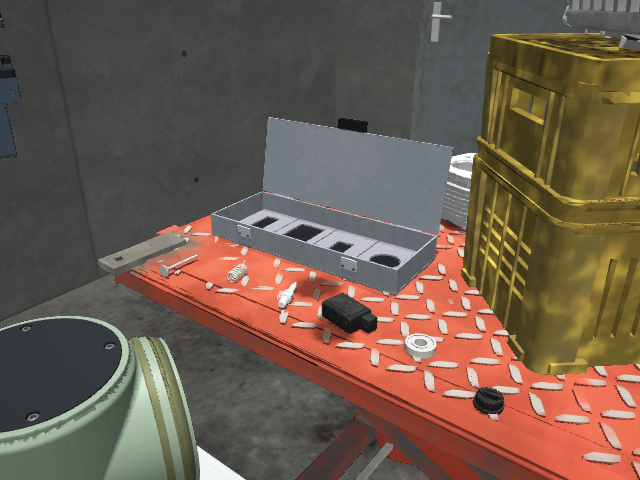

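View pics/wrist0.png

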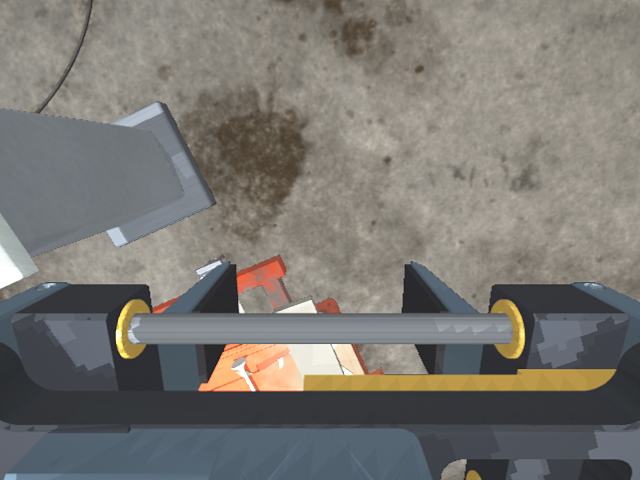

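The top view shows all of it. From left to right the recesses are long, wide, short and round. The parts are the spring (265,298), plug (322,296), box (380,291) and bearing (438,288). Next I'll zoom in and measure.

```bash
cat > h.py <<'E'
import numpy as np, cv2
from workcell import env
C=env.calibration("top"); CS=env.calibration("scene")
def proj(X,C=C):
    c=C["R"]@np.asarray(X,float)+C["t"]; return np.array([C["fx"]*c[0]/c[2]+C["cx"],C["fy"]*c[1]/c[2]+C["cy"]])
def ray(u,v,C):
    d=C["R"].T@np.array([(u-C["cx"])/C["fx"],(v-C["cy"])/C["fy"],1]); return -C["R"].T@C["t"],d
def pix(u,v,z,C=C):
    o,d=ray(u,v,C); return o+d*(z-o[2])/d[2]
E
python3 - <<'E'
from h import *
a=cv2.imread("pics/top0.png")
b=cv2.resize(a[100:260,140:400],None,fx=3,fy=3,interpolation=cv2.INTER_CUBIC);cv2.imwrite("pics/tc.png",b)
b=cv2.resize(a[260:345,235:465],None,fx=3.4,fy=3.4,interpolation=cv2.INTER_CUBIC);cv2.imwrite("pics/tp.png",b)
E
```

```text
(no output)
```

View pics/tc.png

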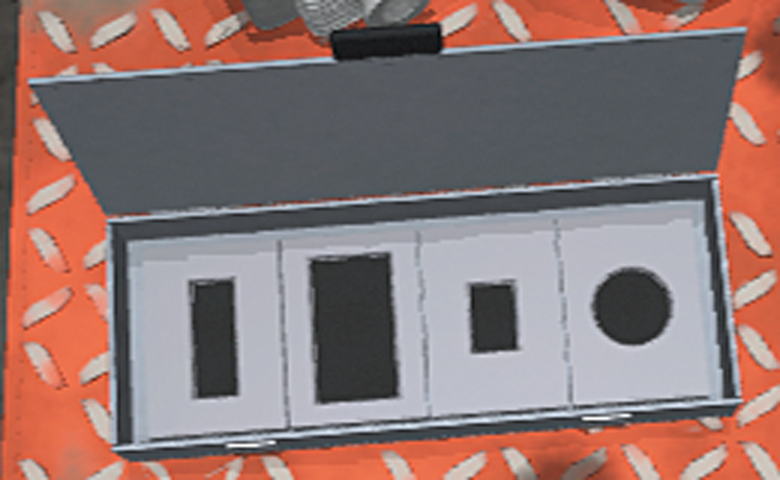

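View pics/tp.png

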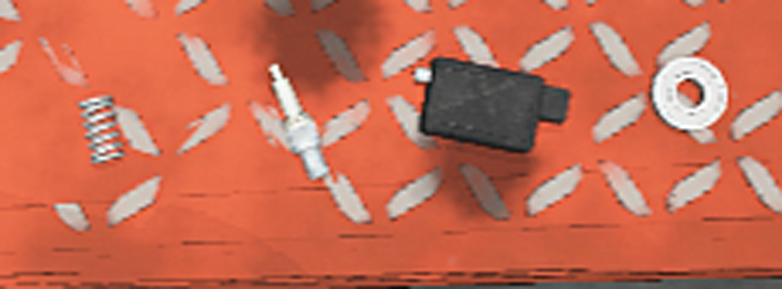

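Run:
```python
from h import *
a=cv2.imread("pics/top0.png")
g=cv2.cvtColor(a,cv2.COLOR_BGR2GRAY)
m=np.zeros_like(g);m[180:245,190:375]=(g[180:245,190:375]<90)*255
cs,_=cv2.findContours(m,cv2.RETR_EXTERNAL,cv2.CHAIN_APPROX_NONE)
cen=[]
for c in sorted(cs,key=lambda c:c[:,0,0].min()):
    if cv2.contourArea(c)<150: continue
    P=np.array([pix(u,v,9)[:2] for u,v in c[:,0]],np.float32)
    r=cv2.minAreaRect(P);M=cv2.moments(P);cc=np.array([M["m10"],M["m01"]])/M["m00"]
    print("recess",np.round(r[0],1),np.round(r[1],1),round(r[2],1),"mom",cc.round(1)); cen.append(cc)
d=cen[0]-cen[-1];print("row dir deg from +y:",np.degrees(np.arctan2(-d[0],d[1])),np.linalg.norm(d)/3)
T=lambda x,y:(x/3.4+235,y/3.4+260)
def P(x,y,z):return pix(*T(x,y),z)[:2].round(1)
print("spring",P(102,129,12),P(96,97,12),P(108,160,12))
print("plug",P(274,67,9),P(297,125,9),P(322,180,9))
for q in [(438,60),(543,78),(530,150),(422,130),(571,90),(568,122)]: print("box",P(*q,25))
print("bearing",P(690,93,8))
# saturation mask for parts
hsv=cv2.cvtColor(a,cv2.COLOR_BGR2HSV)
T3=lambda x,y:(x/3+140,y/3+100)
for q,z in [((30,82),0),((745,30),0),((108,218),45),((718,180),45),((113,450),45),((740,402),45),((385,40),0)]:
    print(q,pix(*T3(*q),z).round(1))
# lid tab via scene+top
o1,d1=ray(268.5,113,C);o2,d2=ray(352,125,CS)
A=np.c_[d1,-d2];s=np.linalg.lstsq(A,o2-o1,rcond=None)[0];print("tab",(o1+s[0]*d1).round(),(o2+s[1]*d2).round())
```

```text
recess [592.9 362.8] [77.3 27.8] 3.0 mom [592.3 362.3]
recess [597.7 272.8] [96.5 52.6] 3.3 mom [597.1 272.2]
recess [528.6 160.9] [ 11.6 224.8] 3.1 mom [531.7 140.9]
recess [602.1 182.2] [27.3 42. ] 88.7 mom [602.1 182.2]
recess [607.   91.6] [48.8 48.2] 88.6 mom [607.   92.2]
row dir deg from +y: 3.1182530613523674 90.17764237251667
spring [425.3 258.4] [442.9 261.6] [408.4 255.2]
plug [457.4 163.1] [425.1 151.3] [394.9 138.4]
box [457.5  73.7]
box [446.3  16.9]
box [407.6  26.1]
box [419.8  84. ]
box [439.4   2.1]
box [422.2   4.7]
bearing [437.5 -66.8]
(30, 82) [774.6 490.6   0. ]
(745, 30) [800.9   6.3   0. ]
(108, 218) [662.6 422.3  45. ]
(718, 180) [678.6  36.6  45. ]
(113, 450) [514.3 414.8  45. ]
(740, 402) [535.   30.1  45. ]
(385, 40) [799.3 251.    0. ]
tab [708. 233. 199.] [709. 231. 200.]
```

{"method": "play_rows", "body": {
  "increments": [
    [19.8, -27, -9, 3.4, 0.5],
    [19.8, -27, -9, 3.4, 0.5],
    [19.8, -27, -9, 3.4, 0.5],
    [19.8, -27, -9, 3.4, 0.5],
    [19.8, -27, -9, 3.4, 0.5],
    [19.8, -27, -9, 3.4, 0.5],
    [19.8, -27, -9, 3.4, 0.5],
    [19.8, -27, -9, 3.4, 0.5],
    [19.8, -27, -9, 3.4, 0.5],
    [19.6, -26.7, -9, 3.2, 0.5],
    [0, 0, 0, 0, 0.5],
    [0, 0, 0, 0, 0.5]
  ],
  "newtons": 10
}}

```text
time_s: 1.65
ee_pos: [425.1, 258.7, 138.0]
ee_rot: [180.0, -0.0, -169.6]
force: [-0.3, -0.4, -1.1]
gripper_width: 45.8
```

```bash
cat >> h.py <<'E'
from scipy.spatial.transform import Rotation as Ro
def wrist(name):
    s=env.state(); im=env.grab_frame("wrist"); cv2.imwrite(name,im[:,:,::-1])
    W=env.calibration("wrist");H=W["hand_eye"]
    R=Ro.from_euler("xyz",s["ee_rot"],degrees=True).as_matrix()
    Rc=R@H[:3,:3]; o=R@H[:3,3]+s["ee_pos"]
    D=dict(fx=W["fx"],fy=W["fy"],cx=W["cx"],cy=W["cy"],R=Rc.T,t=-Rc.T@o)
    np.savez(name+".npz",**D); print("ee",s["ee_pos"].round(1),s["ee_rot"].round(1),"t",s["time_s"],"w",s["gripper_width"].round(1),"f",s["force"].round(1)); return D
def snap(n,name):
    im=env.grab_frame(n); cv2.imwrite(name,im[:,:,::-1])
E
python3 - <<'E'
from h import *
D=wrist("pics/w1.png")
print(proj([425.3,258.4,10],D),proj([425.1,151.3,9],D))
E
```

```text
Traceback (most recent call last):
  File "h.py", line 17, in wrist
    np.savez(name+".npz",**D); print("ee",s["ee_pos"].round(1),s["ee_rot"].round(1),"t",s["time_s"],"w",s["gripper_width"].round(1),"f",s["force"].round(1)); return D
                                                                                                        ^^^^^^^^^^^^^^^^^^^^^^^^
AttributeError: 'float' object has no attribute 'round'
```

View pics/w1.png

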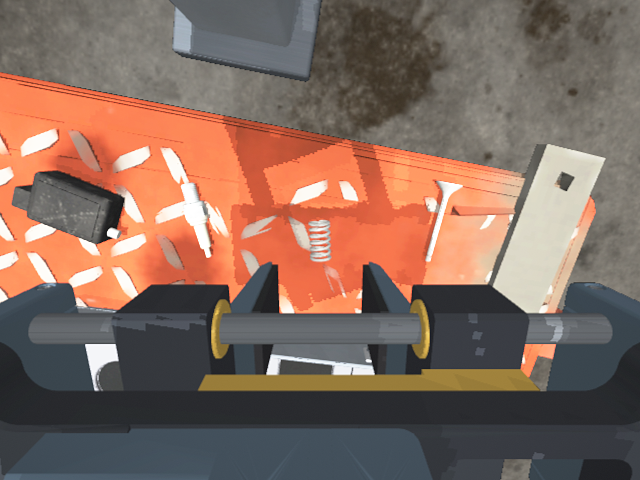

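```bash
sed -i 's/s\["gripper_width"\].round(1)/round(s["gripper_width"],1)/' h.py
python3 - <<'E'
from h import *
D=dict(np.load("pics/w1.png.npz"))
print(proj([425.3,258.4,10],D),proj([426,151,9],D))
print("spring",pix(320,240,14,D),pix(319,219,14,D),pix(321,261,14,D))
print("plug",pix(188,183,9,D),pix(210,256,9,D))
for q in [(37,171),(123,194),(104,241),(28,210)]: print("box",pix(*q,26,D))
E
```

```text
[321.20322243 240.03790748] [200.07003397 219.11669867]
spring [424.43958752 257.1583326   14.        ] [406.29006261 252.96894826  14.        ] [443.21920724 261.49315927  14.        ]
plug [396.69205071 138.21681193   9.        ] [458.11633059 162.71881805   9.        ]
box [406.16054223  26.35613798  26.        ]
box [412.25741216  93.72541959  26.        ]
box [454.66798449  79.18059901  26.        ]
box [439.30509794  17.92595047  26.        ]
```

{"method": "play_rows", "body": {
  "increments": [
    [0, -0.7, -25, 0, 0.5],
    [0, 0, -25, 0, 0.5],
    [0, 0, -25, 0, 0.5],
    [0, 0, -22, 0, 0.5],
    [0, 0, -14, 0, 0.5],
    [0, 0, -8, 0, 0.5],
    [0, 0, 0, 0, 0.5],
    [0, 0, 0, 0, 1],
    [0, 0, 0, 0, 1],
    [0, 0, 0, 0, 1],
    [0, 0, 0, 0, 1],
    [0, 0, 0, 0, 1],
    [0, 0, 0, 0, 1]
  ],
  "newtons": 10
}}

```text
time_s: 3.32
ee_pos: [425.6, 257.8, 19.4]
ee_rot: [180.0, 0.0, -169.5]
force: [-0.0, -0.9, 5.6]
gripper_width: 19.2
```

{"method": "play_rows", "body": {
  "increments": [
    [0, 0, 15, 0, 1],
    [0, 0, 25, 0, 1],
    [0, 0, 30, 0, 1],
    [0, 0, 20, 0, 1],
    [22, -9.4, 0, -1, 1],
    [22, -9.4, 0, -1, 1],
    [22, -9.4, 0, -1, 1],
    [22, -9.4, 0, -1, 1],
    [22, -9.4, 0, -1, 1],
    [22, -9.4, 0, -1, 1],
    [22, -9.6, 0, -1, 1],
    [22.5, -9.6, 0, -0.4, 1],
    [0, 0, 0, 0, 1],
    [0, 0, 0, 0, 1]
  ]
}}

```text
time_s: 5.08
ee_pos: [601.4, 181.5, 108.0]
ee_rot: [-180.0, -0.1, -177.0]
force: [-0.1, -0.4, -0.4]
gripper_width: 19.3
```

Run:
```python
from h import *
D=wrist("pics/w2.png"); snap("top","pics/t2.png")
```

```text
ee [601.4 181.5 108. ] [-1.80e+02 -1.00e-01 -1.77e+02] t 5.075 w 19.3 f [-0.1 -0.4 -0.4]
```

View pics/w2.png

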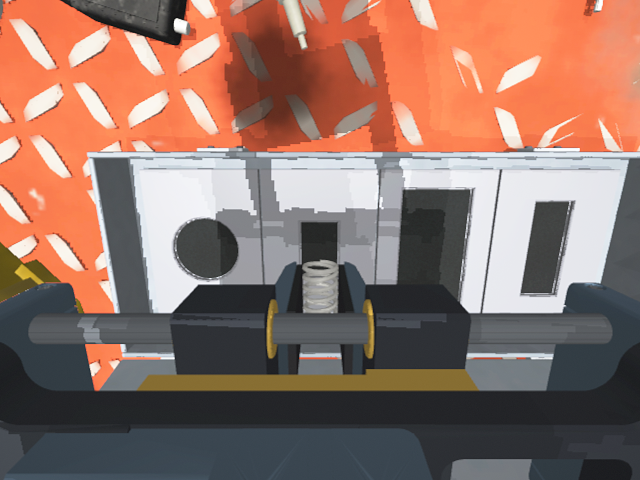

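View pics/t2.png

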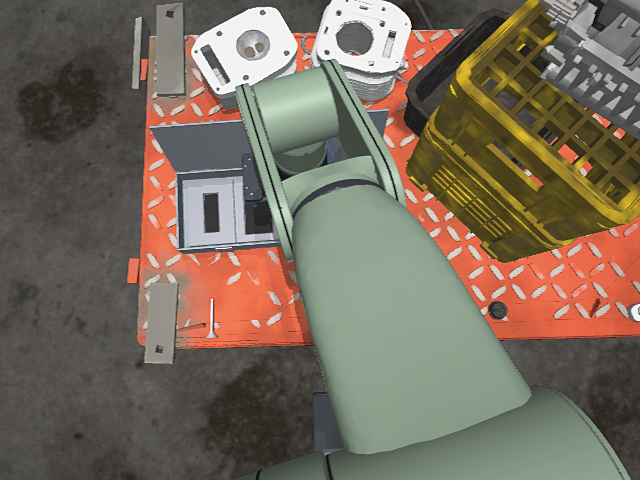

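Run:
```python
from h import *
D=dict(np.load("pics/w2.png.npz"))
print("round",pix(206,249,10,D)); 
print("long",pix(548,248,10,D), [pix(*q,12,D).round(1) for q in [(535,201),(575,201),(522,295),(556,297)]])
print("short front edge",pix(320,221,12,D),[pix(*q,12,D).round(1) for q in [(303,221),(337,222)]])
print("wide",[pix(*q,12,D).round(1) for q in [(401,190),(474,189)]])
print("spring front end",pix(320,265,100,D))
```

```text
round [605.87332312  89.29622579  10.        ]
long [591.02339973 361.46149901  10.        ] [array([554.2, 341.6,  12. ]), array([552.7, 372. ,  12. ]), array([631.3, 347.9,  12. ]), array([631.7, 376.2,  12. ])]
short front edge [578.13013898 178.90663564  12.        ] [array([578.8, 165.8,  12. ]), array([578.2, 192.1,  12. ])]
wide [array([551.2, 238.8,  12. ]), array([547.6, 293.7,  12. ])]
spring front end [584.20748327 179.22541671 100.        ]
```

{"method": "play_rows", "body": {
  "increments": [
    [0, 0, -25, 0, 1],
    [0, 0, -25, 0, 1],
    [0, 0, -15, 0, 1],
    [0, 0, -8, 0, 1],
    [0, 0, -5, 0, 1],
    [0, 0, -2.5, 0, 1],
    [0, 0, 0, 0, 1],
    [0, 0, 0, 0, 1]
  ]
}}

```text
time_s: 6.18
ee_pos: [602.1, 182.2, 28.9]
ee_rot: [180.0, 0.1, -176.9]
force: [-0.0, -0.8, -0.6]
gripper_width: 19.0
```

{"method": "play_rows", "body": {
  "increments": [
    [0, 0, -1, 0, 1],
    [0, 0, 0, 0, 0.7],
    [0, 0, 0, 0, 0.65],
    [0, 0, 0, 0, 0.65],
    [0, 0, 0, 0, 0.65],
    [0, 0, 12, 0, 0.65],
    [0, 0, 25, 0, 0.65],
    [0, 0, 35, 0, 0.6],
    [-25, 0, 20, 0, 0.5],
    [-30, 0, 0, 0, 0.5],
    [0, 0, 0, 0, 0.5]
  ]
}}

```text
time_s: 7.55
ee_pos: [545.4, 182.1, 120.7]
ee_rot: [180.0, 0.0, -176.9]
force: [0.9, 0.0, -0.4]
gripper_width: 45.8
```

Run:
```python
from h import *
D=wrist("pics/w3.png")
```

```text
ee [545.4 182.1 120.7] [ 180.     0.  -176.9] t 7.55 w 45.8 f [ 0.9  0.  -0.4]
```

View pics/w3.png

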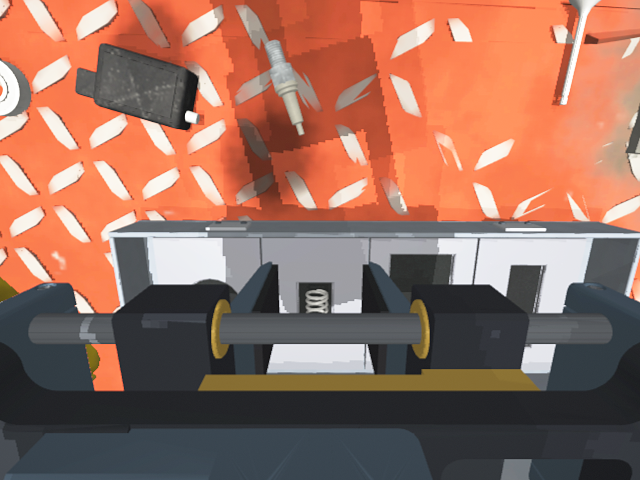

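{"method": "play_rows", "body": {
  "increments": [
    [-24, -6.3, 0, 3.7, 0.5],
    [-24, -6.3, 0, 3.7, 0.5],
    [-24, -6.3, 0, 3.7, 0.5],
    [-24, -6.3, 0, 3.7, 0.5],
    [-23, -6.1, 0, 3.7, 0.5],
    [0, 0, -25, 0, 0.5],
    [0, 0, -25, 0, 0.5],
    [0, 0, -25, 0, 0.5],
    [0, 0, -15, 0, 0.5],
    [0, 0, -8, 0, 0.5],
    [0, 0, -4, 0, 0.5],
    [0, 0, 0, 0, 0.5],
    [0, 0, 0, 0, 1],
    [0, 0, 0, 0, 1],
    [0, 0, 0, 0, 1],
    [0, 0, 0, 0, 1],
    [0, 0, 0, 0, 1],
    [0, 0, 0, 0, 1]
  ],
  "newtons": 20
}}

```text
time_s: 9.85
ee_pos: [427.9, 150.9, 17.7]
ee_rot: [180.0, 0.0, -158.4]
force: [-1.2, -0.3, 3.8]
gripper_width: 17.2
```

{"method": "play_rows", "body": {
  "increments": [
    [0, 0, 15, 0, 1],
    [0, 0, 25, 0, 1],
    [0, 0, 30, 0, 1],
    [0, 0, 22, 0, 1],
    [16.5, 21, 0, -1.85, 1],
    [16.5, 21, 0, -1.85, 1],
    [16.5, 21, 0, -1.85, 1],
    [16.5, 21, 0, -1.85, 1],
    [16.5, 21, 0, -1.85, 1],
    [16.5, 21, 0, -1.85, 1],
    [16.5, 21, 0, -1.85, 1],
    [16.5, 21, 0, -1.85, 1],
    [16.5, 21, 0, -1.85, 1],
    [16.5, 21.5, 0, -1.85, 1],
    [0, 0, 0, 0, 1],
    [0, 0, 0, 0, 1]
  ]
}}

```text
time_s: 11.85
ee_pos: [591.9, 360.5, 108.7]
ee_rot: [-179.9, -0.1, -176.9]
force: [-0.3, -0.9, -0.5]
gripper_width: 17.4
```

Run:
```python
from h import *
D=wrist("pics/w4.png"); snap("scene","pics/s4.png")
```

```text
ee [591.9 360.5 108.7] [-1.799e+02 -1.000e-01 -1.769e+02] t 11.85 w 17.4 f [-0.3 -0.9 -0.5]
```

View pics/w4.png

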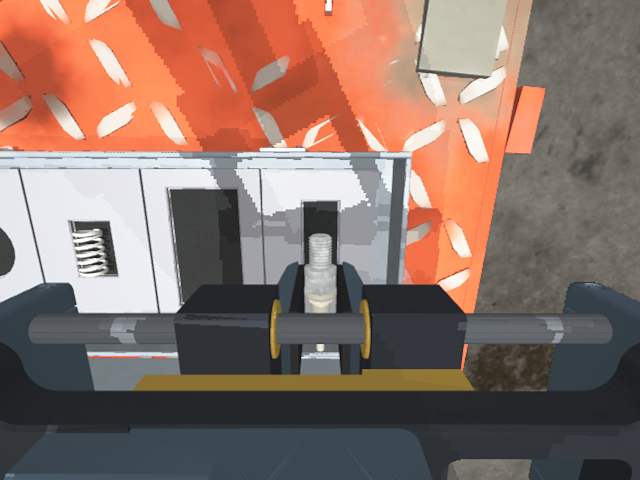

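View pics/s4.png

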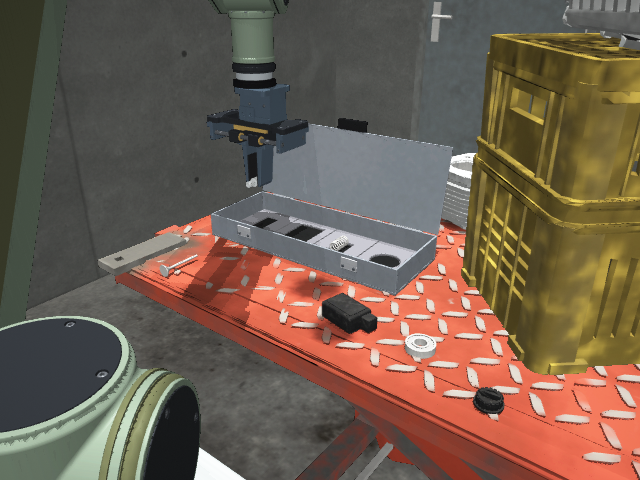

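Run:
```python
from h import *
D=dict(np.load("pics/w4.png.npz"))
print(pix(320,201,12,D),pix(320,235,101,D))
```

```text
[553.32934759 356.88628456  12.        ] [558.5695178  357.27197093 101.        ]
```

{"method": "play_rows", "body": {
  "increments": [
    [0, 0, -25, 0, 1],
    [0, 0, -25, 0, 1],
    [0, 0, -15, 0, 1],
    [0, 0, -8, 0, 1],
    [0, 0, -5, 0, 1],
    [0, 0, -3, 0, 1],
    [0, 0, 0, 0, 1],
    [0, 0, 0, 0, 1]
  ]
}}

```text
time_s: 12.95
ee_pos: [593.0, 361.5, 28.9]
ee_rot: [180.0, 0.0, -176.9]
force: [0.2, 0.4, 0.2]
gripper_width: 17.3
```

{"method": "play_rows", "body": {
  "increments": [
    [0, 0, -2, 0, 1],
    [0, 0, 0, 0, 1],
    [0, 0, 0, 0, 0.75],
    [0, 0, 0, 0, 0.65],
    [0, 0, 0, 0, 0.65],
    [0, 0, 0, 0, 0.65],
    [0, 0, 12, 0, 0.65],
    [0, 0, 25, 0, 0.65],
    [0, 0, 35, 0, 0.6],
    [-25, 0, 20, 0, 0.5],
    [-30, 0, 0, 0, 0.3],
    [0, 0, 0, 0, 0]
  ]
}}

```text
time_s: 14.45
ee_pos: [536.4, 361.4, 119.9]
ee_rot: [180.0, 0.0, -176.8]
force: [0.3, -0.1, -0.5]
gripper_width: 62.7
```

Run:
```python
from h import *
D=wrist("pics/w5.png")
```

```text
ee [536.4 361.4 119.9] [ 180.     0.  -176.8] t 14.45 w 62.7 f [ 0.3 -0.1 -0.5]
```

View pics/w5.png

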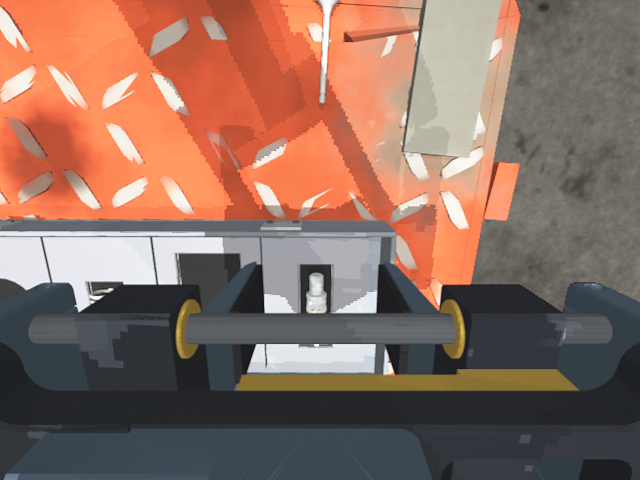

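{"method": "play_rows", "body": {
  "increments": [
    [-8.7, -26, 0, -8.7, 0],
    [-8.7, -26, 0, -8.7, 0],
    [-8.7, -26, 0, -8.7, 0],
    [-8.7, -26, 0, -8.7, 0],
    [-8.7, -26, 0, -8.7, 0],
    [-8.7, -26, 0, -8.7, 0],
    [-8.7, -26, 0, -8.7, 0],
    [-8.7, -26, 0, -8.7, 0],
    [-8.7, -26, 0, -8.7, 0],
    [-8.7, -26, 0, -8.7, 0],
    [-8.7, -26, 0, -8.8, 0],
    [-8.3, -26, 0, -8.9, 0],
    [0, 0, 0, 0, 0],
    [0, 0, 0, 0, 0]
  ]
}}

```text
time_s: 16.25
ee_pos: [435.0, 49.5, 118.8]
ee_rot: [179.9, -0.0, 78.5]
force: [0.4, 0.2, -0.5]
gripper_width: 91.0
```

Run:
```python
from h import *
D=wrist("pics/w6.png")
```

```text
ee [435.   49.5 118.8] [179.9  -0.   78.5] t 16.25 w 91.0 f [ 0.4  0.2 -0.5]
```

View pics/w6.png

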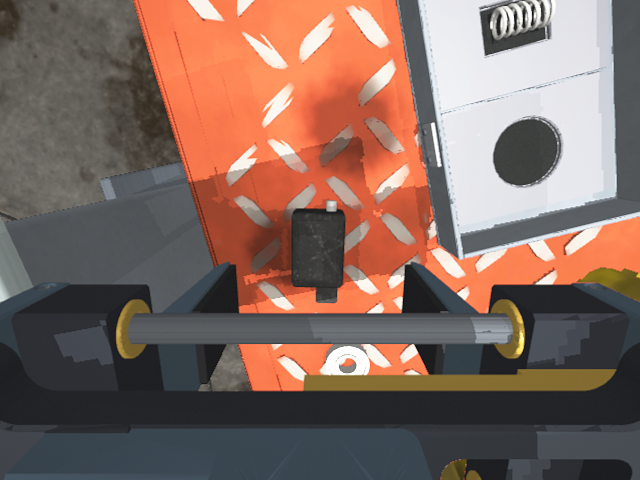

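{"method": "play_rows", "body": {
  "increments": [
    [0, 0, -25, 0, 0],
    [0, 0, -25, 0, 0],
    [0, 0, -25, 0, 0],
    [0, 0, -13, 0, 0],
    [0, 0, -9, 0, 0],
    [0, 0, 0, 0, 0],
    [0, 0, 0, 0, 0.3],
    [0, 0, 0, 0, 0.5],
    [0, 0, 0, 0, 1],
    [0, 0, 0, 0, 1],
    [0, 0, 0, 0, 1],
    [0, 0, 0, 0, 1]
  ],
  "newtons": 25
}}

```text
time_s: 17.8
ee_pos: [433.7, 49.3, 21.5]
ee_rot: [-180.0, 0.0, 78.4]
force: [-0.6, -0.1, 0.8]
gripper_width: 41.9
```

{"method": "play_rows", "body": {
  "increments": [
    [0, 0, 15, 0, 1],
    [0, 0, 25, 0, 1],
    [0, 0, 30, 0, 1],
    [0, 0, 20, 0, 1],
    [13.5, 18.5, 0, 8.7, 1],
    [13.5, 18.5, 0, 8.7, 1],
    [13.5, 18.5, 0, 8.7, 1],
    [13.5, 18.5, 0, 8.7, 1],
    [13.5, 18.5, 0, 8.7, 1],
    [13.5, 18.5, 0, 8.7, 1],
    [13.5, 18.5, 0, 8.7, 1],
    [13.5, 18.5, 0, 8.7, 1],
    [13.5, 18.5, 0, 8.7, 1],
    [13.5, 18.5, 0, 8.7, 1],
    [13.5, 18.5, 0, 8.7, 1],
    [13.3, 19.2, 0, 8.9, 1],
    [0, 0, 0, 0, 1],
    [0, 0, 0, 0, 1],
    [0, 0, 0, 0, 1]
  ]
}}

```text
time_s: 20.18
ee_pos: [595.0, 271.2, 111.4]
ee_rot: [-180.0, -0.0, -177.1]
force: [0.0, -0.4, -0.7]
gripper_width: 42.0
```

Run:
```python
from h import *
D=wrist("pics/w7.png")
```

```text
ee [595.  271.2 111.4] [-180.    -0.  -177.1] t 20.175 w 42.0 f [ 0.  -0.4 -0.7]
```

View pics/w7.png

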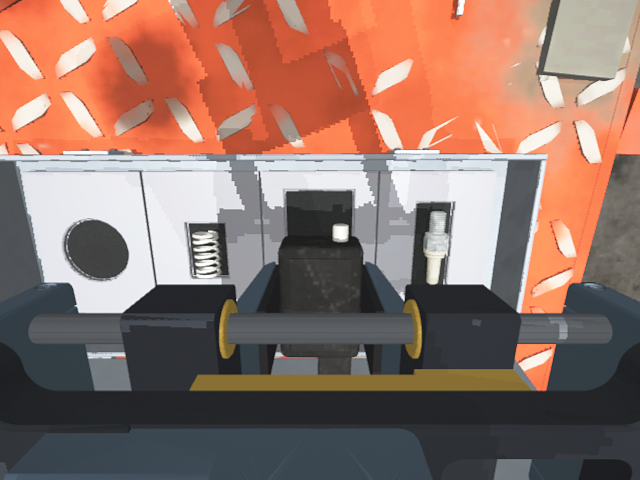

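Run:
```python
from h import *
D=dict(np.load("pics/w7.png.npz"))
print("recess front",[pix(u,191,12,D).round(1) for u in(287,352)])
print("block front",[pix(u,v,116,D).round(1) for u,v in((282,238),(361,240))],"nub",pix(340,226,105,D))
```

```text
recess front [array([550.5, 242.2,  12. ]), array([548. , 291.9,  12. ])]
block front [array([561. , 250.1, 116. ]), array([560.2, 287.5, 116. ])] nub [556.22255977 277.88408892 105.        ]
```

{"method": "play_rows", "body": {
  "increments": [
    [1, 0, -25, 0, 1],
    [0, 0, -25, 0, 1],
    [0, 0, -15, 0, 1],
    [0, 0, -8, 0, 1],
    [0, 0, -5, 0, 1],
    [0, 0, -3, 0, 1],
    [0, 0, 0, 0, 1],
    [0, 0, 0, 0, 1]
  ]
}}

```text
time_s: 21.22
ee_pos: [596.9, 272.2, 31.0]
ee_rot: [180.0, 0.0, -177.0]
force: [-0.1, -0.6, -1.1]
gripper_width: 41.9
```

Now I'll lower the last millimetre, release to about 60 mm, retreat, and head for the bearing.

{"method": "play_rows", "body": {
  "increments": [
    [0, 0, -1.2, 0, 1],
    [0, 0, 0, 0, 1],
    [0, 0, 0, 0, 0.5],
    [0, 0, 0, 0, 0.4],
    [0, 0, 0, 0, 0.4],
    [0, 0, 0, 0, 0.4],
    [0, 0, 12, 0, 0.4],
    [0, 0, 25, 0, 0.4],
    [0, 0, 35, 0, 0.4],
    [-25, 0, 20, 0, 0.3],
    [-30, 0, 0, 0, 0.1],
    [0, 0, 0, 0, 0]
  ]
}}

```text
time_s: 22.72
ee_pos: [540.2, 272.1, 122.6]
ee_rot: [180.0, 0.0, -176.9]
force: [1.6, -0.7, -0.6]
gripper_width: 81.0
```

Run:
```python
from h import *
D=wrist("pics/w8.png")
```

```text
ee [540.2 272.1 122.6] [ 180.     0.  -176.9] t 22.725 w 81.0 f [ 1.6 -0.7 -0.6]
```

View pics/w8.png

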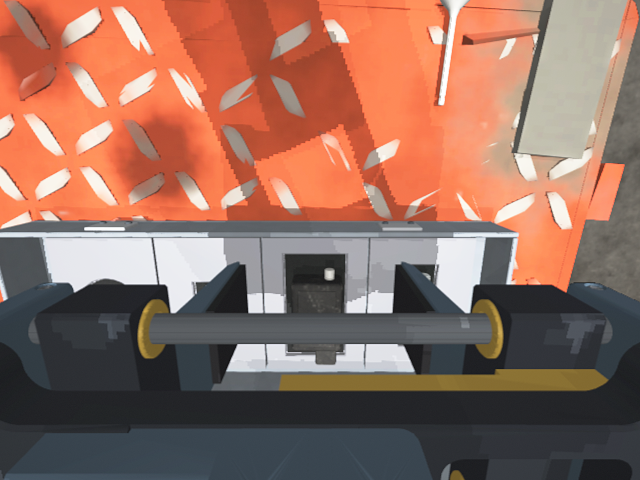

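{"method": "play_rows", "body": {
  "increments": [
    [-7.9, -26, 0, 0, 0.3],
    [-7.9, -26, 0, 0, 0.3],
    [-7.9, -26, 0, 0, 0.3],
    [-7.9, -26, 0, 0, 0.3],
    [-7.9, -26, 0, 0, 0.3],
    [-7.9, -26, 0, 0, 0.3],
    [-7.9, -26, 0, 0, 0.3],
    [-7.9, -26, 0, 0, 0.3],
    [-7.9, -26, 0, 0, 0.3],
    [-7.9, -26, 0, 0, 0.3],
    [-7.9, -26, 0, 0, 0.3],
    [-7.9, -26, 0, 0, 0.3],
    [-7.9, -26.5, 0, 0, 0.3],
    [0, 0, 0, 0, 0.3],
    [0, 0, 0, 0, 0.3]
  ]
}}

```text
time_s: 24.65
ee_pos: [439.8, -66.5, 121.5]
ee_rot: [180.0, 0.1, -177.0]
force: [0.0, 1.2, -0.2]
gripper_width: 64.1
```

Run:
```python
from h import *
D=wrist("pics/w9.png"); snap("top","pics/t9.png")
a=cv2.imread("pics/t9.png")
cv2.imwrite("pics/t9c.png",cv2.resize(a[100:300,140:400],None,fx=3,fy=3,interpolation=cv2.INTER_CUBIC))
print(proj([437.5,-66.8,11],D))
```

```text
ee [439.8 -66.5 121.5] [ 1.80e+02  1.00e-01 -1.77e+02] t 24.65 w 64.1 f [ 0.   1.2 -0.2]
[321.40731135 242.05715391]
```

View pics/w9.png

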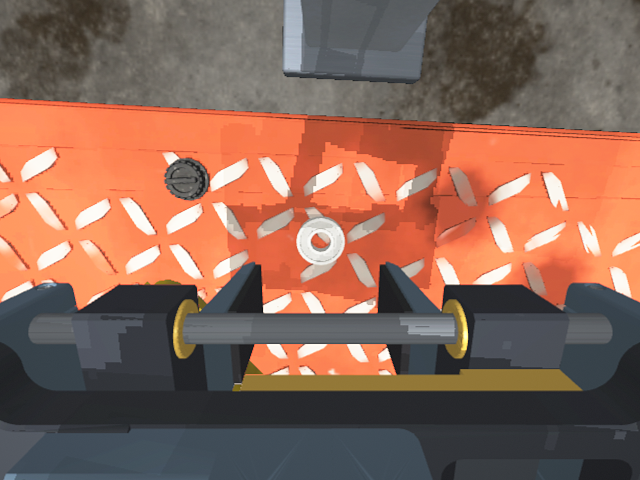

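View pics/t9c.png

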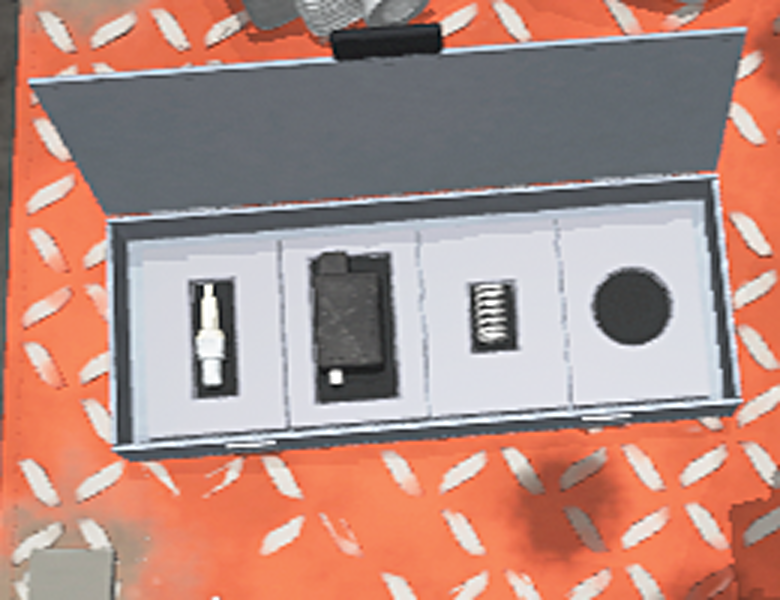

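Run:
```python
from h import *
T=lambda x,y,z:pix(x/3+140,y/3+100,z)[:2].round(1)
O=np.array([597.2,272.3]);a=np.radians(3.1);ex=np.array([np.cos(a),np.sin(a)]);ey=np.array([-ex[1],ex[0]])
def L(q,z): d=T(*q,z)-O; return np.round([d@ex,d@ey],1)
for n,q,z in [("bTL",(316,275),35),("bTR",(379,268),35),("bBR",(384,367),35),("bBL",(320,372),35),("nub",(336,384),22),("connBackL",(320,256),28),("connBackR",(344,252),28)]: print(n,L(q,z))
a=cv2.imread("pics/t9.png");cv2.imwrite("pics/t9d.png",cv2.resize(a[175:245,235:285],None,fx=9,fy=8,interpolation=cv2.INTER_CUBIC))
snap("scene","pics/s9.png");a=cv2.imread("pics/s9.png");cv2.imwrite("pics/s9c.png",cv2.resize(a[190:300,200:450],None,fx=3.2,fy=3.2,interpolation=cv2.INTER_CUBIC))
```

```text
bTL [29.  18.7]
bTR [ 30.4 -21.4]
bBR [-33.9 -20.6]
bBL [-33.9  19.4]
nub [-39.5  11.3]
connBackL [43.3 16.4]
connBackR [44.8  0.9]
```

View pics/t9d.png

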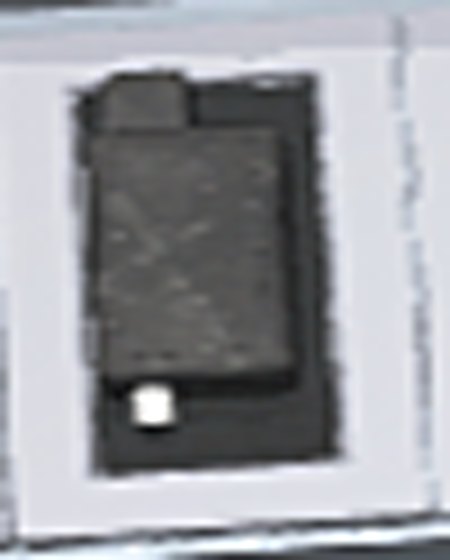

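View pics/s9c.png

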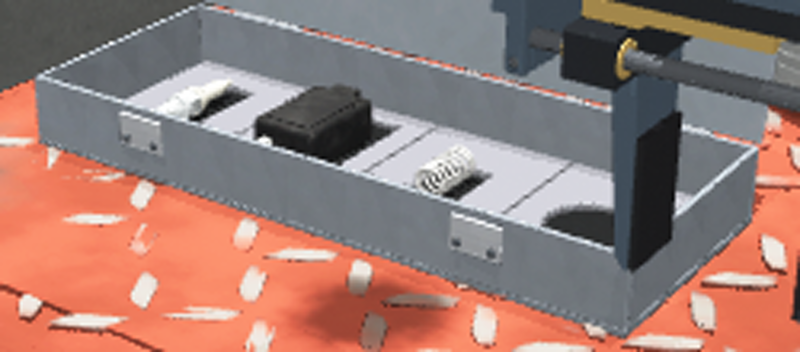

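{"method": "play_rows", "body": {
  "increments": [
    [-0.5, -0.5, -25, 0, 0.3],
    [0, 0, -25, 0, 0.3],
    [0, 0, -25, 0, 0.3],
    [0, 0, -15, 0, 0.3],
    [0, 0, -9, 0, 0.3],
    [0, 0, -4, 0, 0.3],
    [0, 0, 0, 0, 0.3],
    [0, 0, 0, 0, 0.5],
    [0, 0, 0, 0, 0.8],
    [0, 0, 0, 0, 1],
    [0, 0, 0, 0, 1],
    [0, 0, 0, 0, 1]
  ],
  "newtons": 20
}}

```text
time_s: 26.3
ee_pos: [438.6, -67.1, 18.6]
ee_rot: [-180.0, 0.0, -177.0]
force: [-0.7, -0.2, 5.2]
gripper_width: 38.5
```

{"method": "play_rows", "body": {
  "increments": [
    [0, 0, 10, 0, 1],
    [0, 0, 20, 0, 1],
    [0, 0, 30, 0, 1],
    [0, 0, 30, 0, 1],
    [16.9, 15.9, 0, 0, 1],
    [16.9, 15.9, 0, 0, 1],
    [16.9, 15.9, 0, 0, 1],
    [16.9, 15.9, 0, 0, 1],
    [16.9, 15.9, 0, 0, 1],
    [16.9, 15.9, 0, 0, 1],
    [16.9, 15.9, 0, 0, 1],
    [16.9, 15.9, 0, 0, 1],
    [16.9, 15.9, 0, 0, 1],
    [16.5, 15.7, 0, 0, 1],
    [0, 0, 0, 0, 1],
    [0, 0, 0, 0, 1],
    [0, 0, 0, 0, 1]
  ]
}}

```text
time_s: 28.42
ee_pos: [606.4, 91.3, 108.2]
ee_rot: [-180.0, -0.0, -177.0]
force: [0.2, 0.5, -0.0]
gripper_width: 38.5
```

Run:
```python
from h import *
D=wrist("pics/w10.png")
print(proj([607,91.7,12],D))
```

```text
ee [606.4  91.3 108.2] [-180.   -0. -177.] t 28.425 w 38.5 f [ 0.2  0.5 -0. ]
[322.22447278 250.53183255]
```

View pics/w10.png

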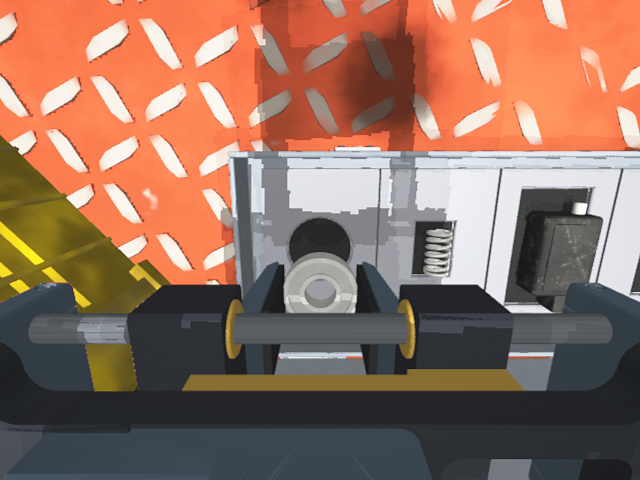

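{"method": "play_rows", "body": {
  "increments": [
    [0, 0, -25, 0, 1],
    [0, 0, -25, 0, 1],
    [0, 0, -15, 0, 1],
    [0, 0, -8, 0, 1],
    [0, 0, -5, 0, 1],
    [0, 0, -3.5, 0, 1],
    [0, 0, 0, 0, 1],
    [0, 0, 0, 0, 1]
  ]
}}

```text
time_s: 29.48
ee_pos: [607.3, 91.8, 27.2]
ee_rot: [180.0, 0.0, -177.0]
force: [-0.3, 0.2, -0.7]
gripper_width: 38.9
```

{"method": "play_rows", "body": {
  "increments": [
    [0, 0, 0, 0, 0.5],
    [0, 0, 0, 0, 0.42],
    [0, 0, 0, 0, 0.42],
    [0, 0, 0, 0, 0.42],
    [0, 0, 12, 0, 0.42],
    [0, 0, 25, 0, 0.42],
    [0, 0, 35, 0, 0.42],
    [-25, 0, 30, 0, 0.5],
    [-30, 0, 30, 0, 1],
    [-40, 0, 40, 0, 1],
    [-40, 0, 20, 0, 1],
    [-40, 0, 0, 0, 1],
    [-20, -40, 0, 0, 1],
    [0, -40, 0, 0, 1],
    [0, 0, 0, 0, 1]
  ]
}}

```text
time_s: 31.35
ee_pos: [411.8, 10.2, 219.8]
ee_rot: [-180.0, 0.1, -177.2]
force: [1.0, 0.1, 0.5]
gripper_width: 0.5
```

Run:
```python
from h import *
D=wrist("pics/w11.png"); snap("top","pics/t11.png"); snap("scene","pics/s11.png")
a=cv2.imread("pics/t11.png")
cv2.imwrite("pics/t11c.png",cv2.resize(a[100:260,140:400],None,fx=3,fy=3,interpolation=cv2.INTER_CUBIC))
```

```text
ee [411.8  10.2 219.8] [-1.800e+02  1.000e-01 -1.772e+02] t 31.35 w 0.5 f [1.  0.1 0.5]
```

View pics/t11c.png

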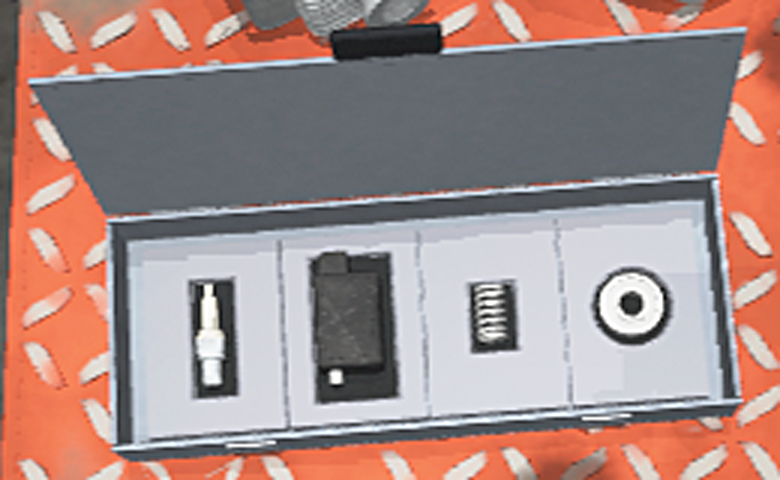

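View pics/s11.png

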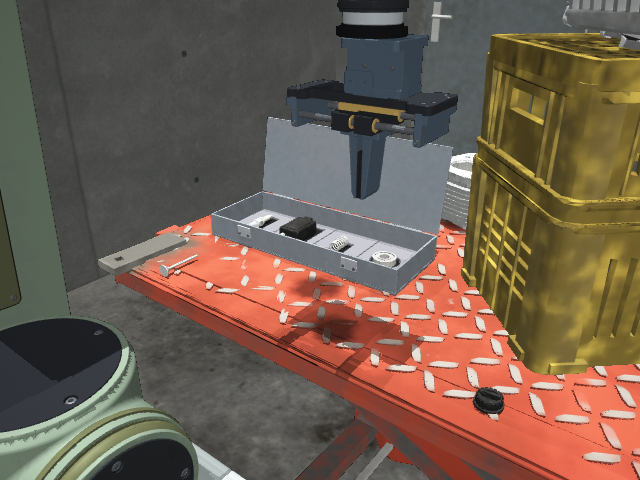

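All four parts are in their recesses: plug (213,340), box (350,318), spring (493,312) and bearing (631,303) in the crop. Next is the lid. The tab is at about (708,233,200), so I'll go over it and push from behind with closed fingers.

{"method": "play_rows", "body": {
  "increments": [
    [0, 10, 25, 0, 1],
    [20, 20, 25, 0, 1],
    [28, 20, 5, 0, 1],
    [29, 20, 0, 0, 1],
    [29, 20, 0, 0, 1],
    [29, 20, 0, 0, 1],
    [29, 20, 0, 0, 1],
    [29, 20, 0, 0, 1],
    [29, 20, 0, 0, 1],
    [29, 20, 0, 0, 1],
    [29, 20, 0, 0, 1],
    [29, 15, 0, 0, 1],
    [29, 0, 0, 0, 1],
    [0, 0, 0, 0, 1],
    [0, 0, 0, 0, 1]
  ]
}}

```text
time_s: 33.38
ee_pos: [749.1, 237.7, 273.3]
ee_rot: [180.0, -0.1, -176.9]
force: [0.4, 0.2, 0.7]
gripper_width: 0.1
```

Run:
```python
from h import *
print(env.state()["qpos"].round(1))
snap("scene","pics/s12.png"); snap("top","pics/t12.png")
```

```text
[ 16.8  38.5  49.1   0.   92.4 -76.3]
```

View pics/s12.png

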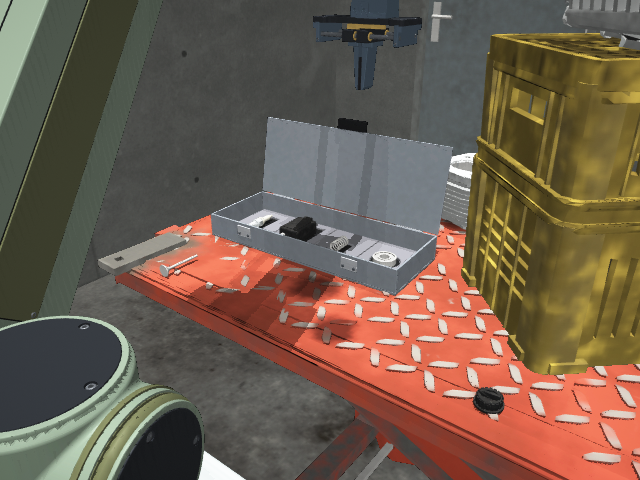

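View pics/t12.png

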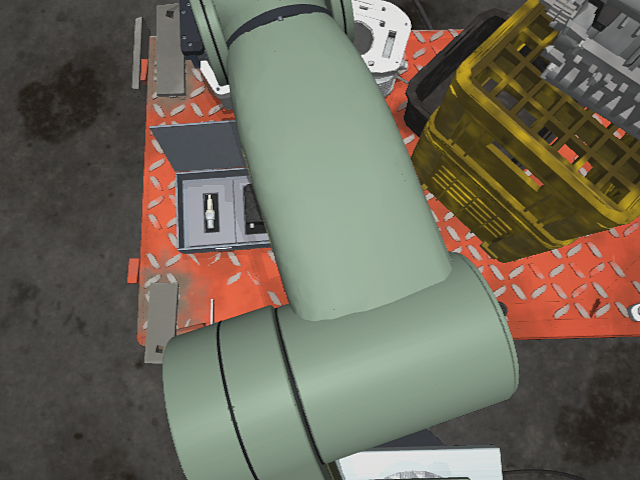

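{"method": "play_rows", "body": {
  "increments": [
    [0, -3, -25, 0, 1],
    [0, -2, -25, 0, 1],
    [0, 0, -18, 0, 1],
    [0, 0, -10, 0, 1],
    [0, 0, 0, 0, 1],
    [-8, 0, 0, 0, 1],
    [-8, 0, 0, 0, 1],
    [-8, 0, 0, 0, 1],
    [-8, 0, 0, 0, 1],
    [-8, 0, 0, 0, 1],
    [-8, 0, 0, 0, 1],
    [0, 0, 0, 0, 1]
  ]
}}

```text
time_s: 34.98
ee_pos: [701.1, 231.8, 195.8]
ee_rot: [180.0, -0.1, -177.0]
force: [0.4, -0.7, 0.3]
gripper_width: 0.4
```

Run:
```python
from h import *
snap("scene","pics/s13.png")
```

```text
(no output)
```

View pics/s13.png

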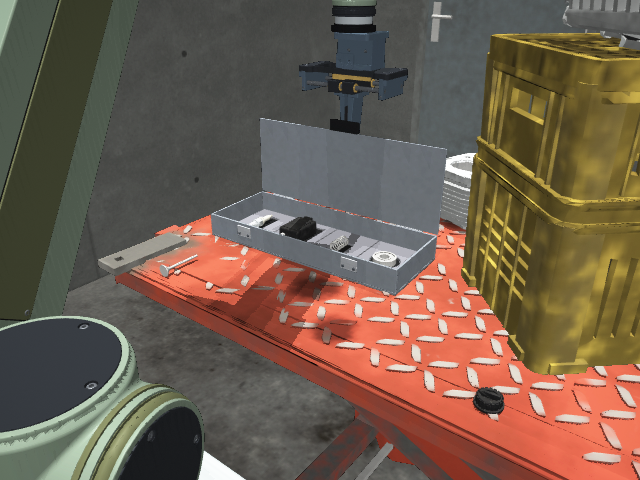

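{"method": "play_rows", "body": {
  "increments": [
    [-10, -0.5, -1, 0, 1],
    [-10, -0.5, -1, 0, 1],
    [-10, -0.5, -1.5, 0, 1],
    [-10.5, -0.5, -2, 0, 1],
    [-11, -0.6, -3.5, 0, 1],
    [-11, -0.6, -4, 0, 1],
    [-11, -0.6, -5, 0, 1],
    [-9.5, -0.5, -6, 0, 1],
    [-9.5, -0.5, -7, 0, 1],
    [-9.5, -0.5, -7.5, 0, 1],
    [-7.5, -0.4, -8.5, 0, 1],
    [-7.5, -0.4, -9, 0, 1],
    [-7.5, -0.4, -9.5, 0, 1],
    [-5.5, -0.3, -10.5, 0, 1],
    [-5, -0.3, -10.5, 0, 1],
    [-4, -0.2, -11, 0, 1],
    [0, 0, 0, 0, 1]
  ]
}}

```text
time_s: 37.15
ee_pos: [562.0, 224.2, 97.0]
ee_rot: [-180.0, -0.2, -177.0]
force: [0.4, 0.7, 0.4]
gripper_width: 0.2
```

Run:
```python
from h import *
snap("scene","pics/s14.png")
```

```text
(no output)
```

View pics/s14.png

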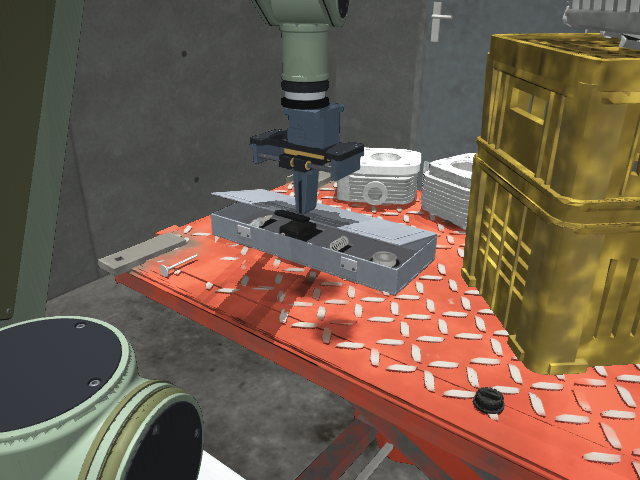

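{"method": "play_rows", "body": {
  "increments": [
    [-3, -0.2, -8, 0, 1],
    [-2, -0.1, -8, 0, 1],
    [-0.5, 0, -6, 0, 1],
    [0, 0, -5, 0, 1],
    [0, 0, -3, 0, 1],
    [0, 0, -2, 0, 1],
    [0, 0, 0, 0, 1],
    [0, 0, 0, 0, 1]
  ]
}}

```text
time_s: 38.2
ee_pos: [557.7, 224.2, 66.4]
ee_rot: [180.0, 0.0, -177.0]
force: [0.3, 0.0, 0.5]
gripper_width: 0.5
```

{"method": "play_rows", "body": {
  "increments": [
    [0, 0, -2, 0, 1],
    [0, 0, -1, 0, 1],
    [0, 0, -1, 0, 1],
    [0, 0, 0, 0, 1]
  ]
}}

```text
time_s: 38.7
ee_pos: [557.7, 224.3, 63.7]
ee_rot: [180.0, 0.1, -177.0]
force: [-1.1, -0.8, 8.0]
gripper_width: 0.4
```

{"method": "play_rows", "body": {
  "increments": [
    [0, 0, -1, 0, 1],
    [0, 0, 0, 0, 1],
    [0, 0, 0, 0, 1]
  ]
}}

```text
time_s: 39.08
ee_pos: [557.7, 224.3, 63.7]
ee_rot: [180.0, 0.1, -177.0]
force: [-3.9, -1.6, 13.8]
gripper_width: 0.7
```

Position holds at 63.7 while force rises, so the lid is on its stop. I'll retreat and check.

{"method": "play_rows", "body": {
  "increments": [
    [0, 0, 8, 0, 1],
    [0, 0, 25, 0, 1],
    [0, 0, 40, 0, 1],
    [-40, 0, 40, 0, 1],
    [-50, -20, 20, 0, 1],
    [-50, -40, 0, 0, 1],
    [-10, -40, 0, 0, 1],
    [0, 0, 0, 0, 1],
    [0, 0, 0, 0, 1]
  ]
}}

```text
time_s: 40.2
ee_pos: [409.4, 125.6, 194.5]
ee_rot: [180.0, 0.1, -177.0]
force: [0.9, -0.1, -0.2]
gripper_width: 0.6
```

Run:
```python
from h import *
snap("scene","pics/s15.png"); snap("top","pics/t15.png")
a=cv2.imread("pics/s15.png");cv2.imwrite("pics/s15c.png",cv2.resize(a[170:300,190:450],None,fx=3,fy=3,interpolation=cv2.INTER_CUBIC))
print(env.state()["time_s"],env.state()["force"].round(1))
```

```text
40.3 [ 1.2  0.4 -0.3]
```

View pics/s15c.png

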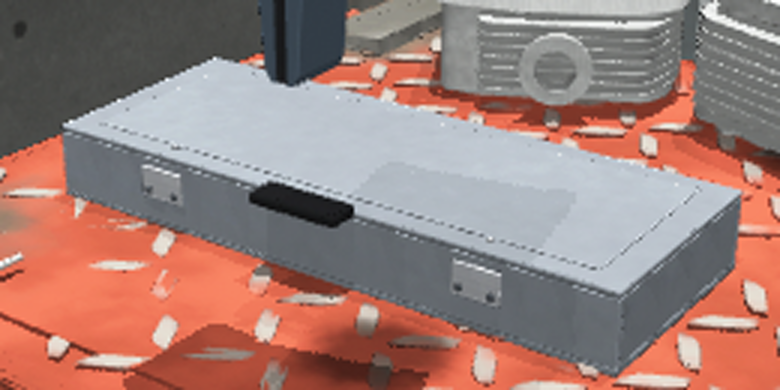

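View pics/t15.png

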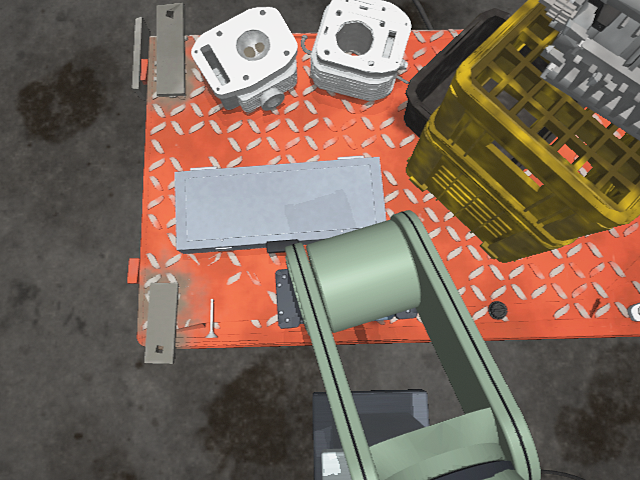

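The lid sits flush on the rim all round, and the arm is clear of it.

```bash
python3 -c "
from workcell import env
print(env.job_done())"
```

```text
the job is handed in; nothing more can be done
None
```

I put the spring, spark plug, ignition box and bearing into their matching recesses. I then pushed the lid shut from behind with closed fingers and handed the job in at about 40 s of the 144 s allowed.

**Recesses:** before I closed the lid, the top and scene views showed all four parts lying flat in their recesses. I worked out the ignition box's position and found its whole outline inside its recess.

**Lid:** it stopped moving while my push rose from 8 N to 14 N, so it was on its stop. The last pictures show it flush with the rim all round and the arm clear of it.

**Disagreements:** the wrist and top cameras differed by 1–3 mm on where the recesses were, within the 6 mm gap around each part. The bearing measured 38.5 mm in the grip instead of 40 mm, but it still went into its recess level. No check failed.

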